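# Load the slotted-mass carrier, slots staggered

### The job

Load the four slotted masses onto the upright carrier for the spring experiment: the largest (blue) first on the carrier plate, then steel, then red, with the smallest (brass) on top, each slid in sideways under the black cap with its slot passing the stem until the stem stands at the disc's centre. Turn each disc so that its slot is a quarter turn, either way, from the slot of the disc directly below it, so that none can slide off. Leave the stack flat, released and at rest, and do not move or knock over the jar, the tape roll or the open vial.

Things in the scene. Friction and masses are not known exactly. Their poses are not given: they have to be found in the camera images.
- carrier: fixed upright carrier, round. Origin: on the table, on the stem's axis. Dark foot 84 mm across, 16 mm column; on it an aluminium plate 38 mm across, top 34 mm above the table, where the first disc rests; steel stem 7 mm thick; black cap 20 mm across (wider than a slot) from 90 to 95 mm above the table. Four discs fill 48 of the 56 mm between plate and cap.
- blue_disc: slotted mass: flat round disc, painted blue, the largest, 66 mm across, 12 mm thick, about 250 g, lying flat. Origin: centre of the round outline, on the underside; z up. Slot 16 mm wide, right through, along its +x axis from the rim to the centre (closed end at x = -8 mm; mouth flared to 24 mm). Two milled flats face +y and -y, 62 mm apart, centred at x = 0: grip there, across the slot.
- steel_disc: slotted mass: flat round disc, bare grey steel, second largest, 58 mm across, 12 mm thick, about 200 g, lying flat. Origin: centre of the round outline, on the underside; z up. Slot 16 mm wide, right through, along its +x axis from the rim to the centre (closed end at x = -8 mm; mouth flared to 24 mm). Two milled flats face +y and -y, 54 mm apart, centred at x = 0: grip there, across the slot.
- red_disc: slotted mass: flat round disc, painted red, third, 50 mm across, 12 mm thick, about 150 g, lying flat. Origin: centre of the round outline, on the underside; z up. Slot 16 mm wide, right through, along its +x axis from the rim to the centre (closed end at x = -8 mm; mouth flared to 24 mm). Two milled flats face +y and -y, 47 mm apart, centred at x = 0: grip there, across the slot.
- brass_disc: slotted mass: flat round disc, yellow brass, the smallest, 42 mm across, 12 mm thick, about 100 g, lying flat. Origin: centre of the round outline, on the underside; z up. Slot 16 mm wide, right through, along its +x axis from the rim to the centre (closed end at x = -8 mm; mouth flared to 24 mm). Two milled flats face +y and -y, 39 mm apart, centred at x = 0: grip there, across the slot.
- amber_jar: bystander: empty amber glass jar 80 mm across, 118 mm high, standing behind the work to the right. Origin: centre of its underside. Leave it where it is.
- tape_roll: bystander: roll of tan tape, 98 mm across, 25 mm high, lying at the back left. Origin: centre of its underside. Leave it where it is.
- vial_open: bystander: small open glass vial, 26 mm across, 44 mm high, standing at the right. Origin: centre of its underside. Leave it where it is.
Mind the look-alikes: they are no part of the job. Of the things shaped like the blue_disc, the blue one is meant.

How it is judged:
By the outcome, as a careful person would: the job done as asked, in the order asked, and still so for the second after the job is handed in, with the robot touching nothing.
It also fails if it takes over 125 s, if anything falls off the work surface, if the arm or the gripper's body presses on something with over 40 N, if the wrist force passes 120 N, or if a joint passes its speed limit or range.

### The arm

A 7-joint arm with a two-finger parallel gripper is mounted at the origin on a cart in front of the work surface, level with it; the furniture and walls round the work are solid. World frame = base frame: x ahead of the robot, y to its left, z up, the work surface at z = 0. Lengths are in m, angles in rad, forces in N, time in s.
With the tool pointing down it reaches from about 0.425 to 0.95 m from the base axis. Payload 16.7 kg.
Tool frame: the origin (TCP) lies between the finger pads; the fingertips stand robot.finger_overhang ahead of it and the grasp point (between the pads) lies 6 mm ahead of it (robot.finger_overhang is the distance from the TCP to the fingertips, in m); y points along the fingers, z is the direction in which the jaws open and shut, and the axes are right-handed (so a half turn about y gives the same grasp; the last joint's range is limited). The gripper opens to 94 mm and grips with 3 to 60 N. Pads are 16 mm wide; open, the fingers measure 119 mm over their backs; the gripper's body (75 mm by 177 mm) begins 78 mm behind the grasp point.
Start: joints at [1.046, 0.426, 0.074, 1.606, -0.034, 1.111, -0.067], TCP at [0.248, -0.628, 0.23] pointing down, gripper open.
Joint ranges: [-2.85, 2.85], [-0.5, 2.14], [-1.23, 1.37], [0.21, 2.46], [-1.02, 4.16], [0.16, 2.05], [-2.73, 2.73]. Speed limits (rad/s): [1.89, 1.89, 2.39, 2.39, 3.01, 3.01, 3.01].

### API

Orientations are given as a rotation vector (axis times angle).
In Python, from workcell import robot gives the robot as it stands.
- The arm moves only by the shell command python3 -m handwheel 'ROWS' [FORCE]. ROWS is JSON, a list of rows, each an object of numbers: "fingers": the finger opening in mm, from 0 to 94; "tx", "ty", "tz": the shift along the tool's x, y, z in mm; "rx", "ry", "rz": the turn, a rotation vector about the tool's x, y, z in rad. In form: [{"fingers": .., "tx": .., "ty": .., "tz": .., "rx": .., "ry": .., "rz": ..}, ...]. A call has 1 to 12 rows; each row is the pose to reach, as a shift and turn from the pose measured when the call began, along the tool's axes at that moment; what a row does not reach only later rows make up. A row lasts 1/8 s, in which the tool goes at most 62.5 mm and 10.7 degrees, less where a joint would pass 70% of its speed; a pose out of reach is approached as far as the arm can. A call with a gripper value outside its range is refused whole. The fingers move at their own pace and stop on an object; FORCE is the grip in N (left out, the last holds). Time passes only in rows, so rows that repeat a pose let the fingers close. It gives the time, the measured TCP pose, the force and the opening at its end, in the units of the state.
- robot.read_state(): the state, without advancing time (a new reading comes with each control period).
- robot.get_image(name): name is "side" or "top"; returns the picture (420x560x3 uint8, red, green, blue); there is no depth.
- robot.get_calibration(name): a dict with "mtx" (3x3 intrinsics, pixels), "rvec" (rotation vector, rad) and "tvec" (3), from world to camera coordinates, as OpenCV has them. Camera axes: x right, y down, z forward; pixel columns grow to the right and rows downward; lengths in m; the calibration is good to about 2 mm. A picture is of the moment at which its call begins. get_calibration takes no time and is no camera call.
- robot.finish_job(): hands the job in, once; it reports no verdict.
The state is a dict: "time_s": time; "joint_positions": joint angles; "dq": joint speeds; "effort": joint torques, N m; "eef_pos": TCP position; "tool_rot": TCP orientation; "wrist_force": force on the tool from outside, world axes, zero at the start; "wrist_torque": the same for the moment, N m; "opening": opening from 0.0 (shut) to 1.0 (fully open).
Only numpy, scipy, OpenCV 4.12 (cv2) and the standard library are available. Lean on these libraries where they do the work, as an engineer would, in place of code of your own. Each camera call takes 0.05 s, during which the arm holds its last target. There are 200 camera calls.

## Working session

There is one attempt and no reset: what is moved stays moved. The work goes in short steps, Python scripts to look and compute and a shell command to move; the robot and the scene stay as the last step left them, time stands still between calls to the robot, and variables do not carry over. Pictures are saved under pics/ and viewed, about 12 in all and at most 16, crops included, and the job is handed in when it is done.

```bash
mkdir -p pics; ls
python3 - <<'E'
from workcell import robot
import cv2
for n in("top","side"):
    cv2.imwrite(f"pics/{n}0.png",cv2.cvtColor(robot.get_image(n),cv2.COLOR_RGB2BGR))
    c=robot.get_calibration(n);print(n,c)
print(robot.read_state(),robot.finger_overhang)
E
```

```text
pics
top {'mtx': array([[388.53039104,   0.        , 278.5104237 ],
       [  0.        , 388.53039104, 205.46056245],
       [  0.        ,   0.        ,   1.        ]]), 'rvec': array([ 2.14516414, -2.11985969,  0.16750866]), 'tvec': array([-0.02309335,  0.53727829,  0.91891517])}
side {'mtx': array([[398.39685172,   0.        , 282.76029649],
       [  0.        , 398.39685172, 209.93616662],
       [  0.        ,   0.        ,   1.        ]]), 'rvec': array([ 2.04336084, -0.21528967,  0.10194024]), 'tvec': array([-0.54500348,  0.07192788,  0.84342749])}
{'time_s': 0.1, 'joint_positions': array([ 1.04551328,  0.42665222,  0.07384618,  1.6065395 , -0.03407469,
        1.11080257, -0.06708311]), 'dq': array([ 0.00095369, -0.00158957, -0.00089557, -0.00190932, -0.00186191,
       -0.00039619,  0.00074684]), 'effort': array([ 6.62283244e-03, -9.37478185e+01,  3.67620908e+00, -4.55046809e+01,
       -4.85866552e-02,  1.66371121e-02, -2.50497794e-05]), 'eef_pos': array([ 0.24756354, -0.62756764,  0.22985847]), 'tool_rot': array([-0.38364858,  2.01721992, -2.01496216]), 'wrist_force': array([0.05863713, 0.00623541, 0.66452797]), 'wrist_torque': array([-0.02060079, -0.01550622,  0.00245018]), 'opening': 0.9977348132772875} 0.025
```

View pics/top0.png

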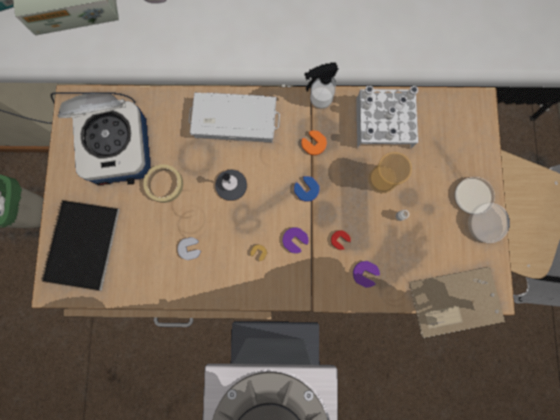

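View pics/side0.png

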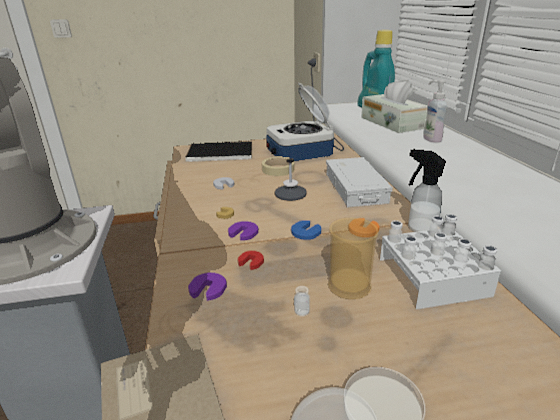

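The top view shows blue (306,188), steel (189,248), red (340,240), brass (258,252), with the carrier at (231,184). Purple and orange are decoys. I'll fit a disc model to the colour masks and look closer.

```bash
cat > h.py <<'E'
import numpy as np, cv2
from workcell import robot
from scipy.optimize import minimize
from scipy.spatial.transform import Rotation as R
D=dict(blue=(66,62),steel=(58,54),red=(50,47),brass=(42,39))
def proj(n,P):
    c=robot.get_calibration(n); return cv2.projectPoints(np.float64(P).reshape(-1,1,3),c['rvec'],c['tvec'],c['mtx'],None)[0][:,0]
def unproj(n,uv,z):
    c=robot.get_calibration(n); Rm=cv2.Rodrigues(c['rvec'])[0]
    d=Rm.T@np.linalg.inv(c['mtx'])@[uv[0],uv[1],1]; o=-Rm.T@c['tvec']; return (o+d*(z-o[2])/d[2])[:2]
def outline(name):
    d,f=D[name]; r=d/2; a=np.linspace(0,2*np.pi,121)
    w=12; xm=np.sqrt(r*r-w*w); ang=np.arctan2(w,xm)
    a=np.linspace(ang,2*np.pi-ang,100); p=np.c_[r*np.cos(a),np.clip(r*np.sin(a),-f/2,f/2)]
    b=np.linspace(-np.pi/2,-3*np.pi/2,20)
    slot=np.r_[[[xm-4,-8]],np.c_[8*np.cos(b),8*np.sin(b)],[[xm-4,8]]]
    return np.r_[p,slot]/1000
def render(n,name,x,y,t,z0,box,S=6):
    o=outline(name); c,s=np.cos(t),np.sin(t); q=o@np.array([[c,s],[-s,c]])+[x,y]
    u0,v0,w,h=box; m=np.zeros((h*S,w*S),np.uint8)
    for z in np.linspace(0,.012,5):
        uv=(proj(n,np.c_[q,np.full(len(q),z0+z)])-[u0,v0]+.5)*S-.5
        cv2.fillPoly(m,[np.round(uv*16).astype(np.int32)],255,shift=4)
    return cv2.resize(m,(w,h),interpolation=cv2.INTER_AREA)/255.
def soft(img,name,box):
    u0,v0,w,h=box; c=img[v0:v0+h,u0:u0+w].astype(float); bg=np.median(np.r_[c[0],c[-1],c[:,0],c[:,-1]],0)
    r,g,b=c[...,0],c[...,1],c[...,2]
    k={'blue':b-r,'steel':b-r,'red':r-g,'brass':(r+g)/2-b}[name]
    lo=np.median(np.r_[k[0],k[-1],k[:,0],k[:,-1]]); hi=np.percentile(k,100*(1-.35*np.pi*(D[name][0]/2000/.0023)**2/(w*h)))
    return np.clip((k-lo)/(hi-lo),0,1)
def fit(n,img,name,uv,z0=0.,half=22,g=None):
    box=(int(uv[0])-half,int(uv[1])-half,2*half,2*half); s=soft(img,name,box)
    x,y=unproj(n,uv,z0+.006)
    f=lambda p:((render(n,name,p[0]/1e3,p[1]/1e3,p[2]/20,z0,box)-s)**2).sum()
    best=min((minimize(f,[x*1e3,y*1e3,t*20],method='Nelder-Mead',options=dict(initial_simplex=np.array([x*1e3,y*1e3,t*20])+np.array([[0,0,0],[5,0,0],[0,5,0],[0,0,6]]),maxiter=150)) for t in (g if g is not None else np.arange(0,6.28,.785))),key=lambda r:r.fun)
    return best.x/[1,1,20],best.fun,s
E
python3 - <<'E'
from h import *
t=robot.get_image("top")
G=dict(blue=(306,188),steel=(189,248),red=(340,240),brass=(258,252))
row=[]
for k,uv in G.items():
    p,f,s=fit("top",t,k,uv); print(k,p.round(1),np.degrees(p[2]).round(1),round(f,1))
    box=(uv[0]-22,uv[1]-22,44,44)
    r=render("top",k,p[0]/1e3,p[1]/1e3,p[2],0,box)
    c=t[box[1]:box[1]+44,box[0]:box[0]+44]
    row.append(np.vstack([cv2.resize(c,(200,200),interpolation=0)]+[cv2.cvtColor(cv2.resize((a*255).astype(np.uint8),(200,200),interpolation=0),cv2.COLOR_GRAY2RGB) for a in(s,)]))
im=np.hstack(row)
cv2.imwrite("pics/c1.png",im[...,::-1])
cc=cv2.resize(t[155:215,190:270],(800,600),interpolation=cv2.INTER_CUBIC); cv2.imwrite("pics/car.png",cc[...,::-1])
E
```

```text
Traceback (most recent call last):
  File "h.py", line 35, in fit
    best=min((minimize(f,[x*1e3,y*1e3,t*20],method='Nelder-Mead',options=dict(initial_simplex=np.array([x*1e3,y*1e3,t*20])+np.array([[0,0,0],[5,0,0],[0,5,0],[0,0,6]]),maxiter=150)) for t in (g if g is not None else np.arange(0,6.28,.785))),key=lambda r:r.fun)
  File "h.py", line 35, in <genexpr>
    best=min((minimize(f,[x*1e3,y*1e3,t*20],method='Nelder-Mead',options=dict(initial_simplex=np.array([x*1e3,y*1e3,t*20])+np.array([[0,0,0],[5,0,0],[0,5,0],[0,0,6]]),maxiter=150)) for t in (g if g is not None else np.arange(0,6.28,.785))),key=lambda r:r.fun)
              ~~~~~~~~^^^^^^^^^^^^^^^^^^^^^^^^^^^^^^^^^^^^^^^^^^^^^^^^^^^^^^^^^^^^^^^^^^^^^^^^^^^^^^^^^^^^^^^^^^^^^^^^^^^^^^^^^^^^^^^^^^^^^^^^^^^^^^^^^^^^^^^^^^^^^^^^^^^^^^^^^^^^^^
  File "h.py", line 34, in <lambda>
    f=lambda p:((render(n,name,p[0]/1e3,p[1]/1e3,p[2]/20,z0,box)-s)**2).sum()
                 ~~~~~~^^^^^^^^^^^^^^^^^^^^^^^^^^^^^^^^^^^^^^^^^
  File "h.py", line 22, in render
    uv=(proj(n,np.c_[q,np.full(len(q),z0+z)])-[u0,v0]+.5)*S-.5
        ~~~~^^^^^^^^^^^^^^^^^^^^^^^^^^^^^^^^^
  File "h.py", line 7, in proj
    c=robot.get_calibration(n); return cv2.projectPoints(np.float64(P).reshape(-1,1,3),c['rvec'],c['tvec'],c['mtx'],None)[0][:,0]
ValueError: time passes only in moves, steps and waits
```

```bash
sed -i 's/robot.get_calibration(n)/CAL[n]/; s/^D=dict/CAL={n:robot.get_calibration(n) for n in ("top","side")}\nD=dict/' h.py
cat > run.py <<'E'
from h import *
t=robot.get_image("top")
G=dict(blue=(306,188),steel=(189,248),red=(340,240),brass=(258,252))
row=[]
for k,uv in G.items():
    p,f,s=fit("top",t,k,uv); print(k,p.round(1),np.degrees(p[2]).round(1),round(f,1))
    box=(uv[0]-22,uv[1]-22,44,44)
    r=render("top",k,p[0]/1e3,p[1]/1e3,p[2],0,box)
    c=t[box[1]:box[1]+44,box[0]:box[0]+44]
    row.append(np.vstack([cv2.resize(c,(200,200),interpolation=0)]+[cv2.cvtColor(cv2.resize((a*255).astype(np.uint8),(200,200),interpolation=0),cv2.COLOR_GRAY2RGB) for a in(s,r)]))
im=np.hstack(row)
cv2.imwrite("pics/c1.png",im[...,::-1])
s=robot.get_image("side")
cc=np.hstack([cv2.resize(t[155:215,200:260],(400,400),interpolation=cv2.INTER_CUBIC),cv2.resize(s[150:210,260:320],(400,400),interpolation=cv2.INTER_CUBIC)]); cv2.imwrite("pics/car.png",cc[...,::-1])
E
python3 run.py
```

```text
blue [589.9 -87.7   0.7] 39.8 19.5
steel [431.5 209.7   5. ] 284.8 7.2
red [ 457.6 -174.7    4. ] 230.9 19.9
brass [422.8  32.6   2.6] 149.7 10.0
```

View pics/c1.png

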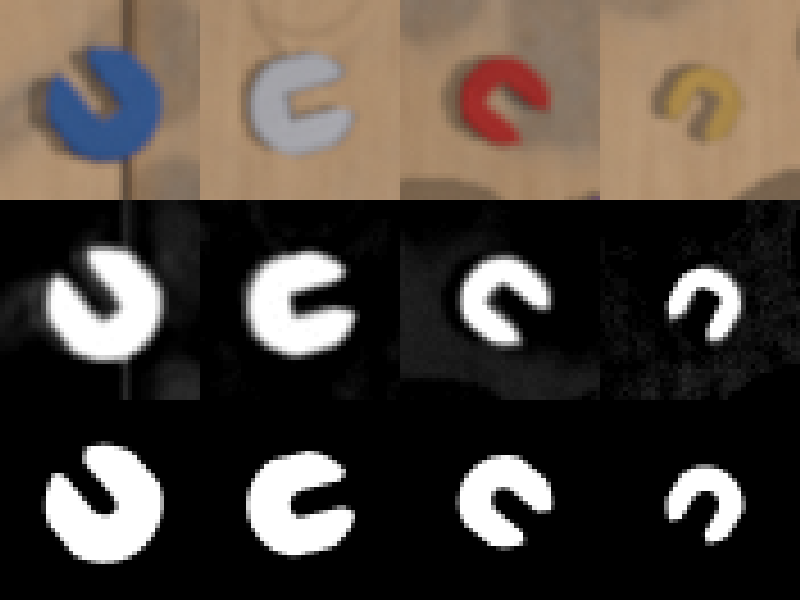

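View pics/car.png

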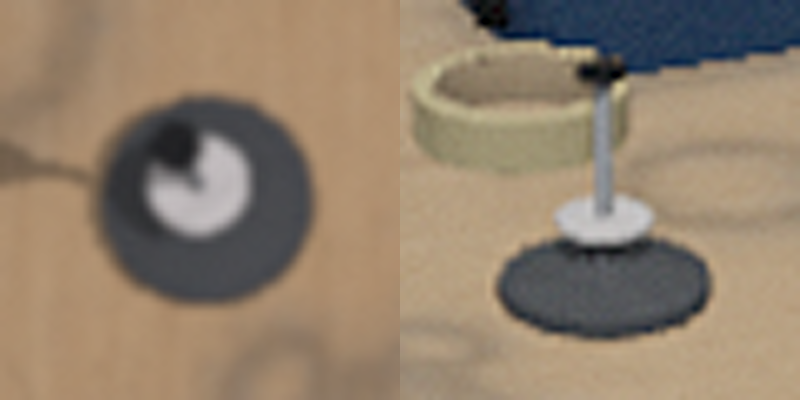

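The fits agree with the pictures. Next I need the carrier position and the tool frame.

```bash
cat >> h.py <<'E'
def target_R(jaw_deg,sgn):  # tool z horizontal at jaw_deg ; tool y = sgn*world z
    a=np.radians(jaw_deg); z=np.array([np.cos(a),np.sin(a),0]); y=np.array([0,0,sgn]); return R.from_matrix(np.c_[np.cross(y,z),y,z])
def plan(wps):
    """wps: (x,y,z mm of TCP, jaw deg)"""
    s=robot.read_state(); R0=R.from_rotvec(s['tool_rot']); p0=s['eef_pos']; sgn=np.sign(R0.as_matrix()[2,1])
    print('t',s['time_s'],'TCP',(p0*1e3).round(1),'jaw',np.degrees(np.arctan2(R0.as_matrix()[1,2],R0.as_matrix()[0,2])).round(1),'ydir',R0.as_matrix()[:,1].round(3),'q',s['joint_positions'].round(2),'F',s['wrist_force'].round(1),'open',round(s['opening']*94,1))
    for x,y,z,j in wps:
        d=R0.inv().apply(np.array([x,y,z])-p0*1e3)
        c=[(R0.inv()*target_R(j+k,sgn)).as_rotvec() for k in(0,180)]
        for r in sorted(c,key=np.linalg.norm)[:2]: print((x,y,z,j),'t',d.round(1),'r',r.round(3))
E
python3 - <<'E'
from h import *
for n,l in dict(top=[((230.7,184.4),.004),((229.35,182.25),.034),((225.3,176.6),.095)],side=[((290.3,182.2),.034),((289.5,160.2),.093)]).items():
    for uv,z in l: print(n,z,(unproj(n,uv,z)*1e3).round(1))
s=robot.get_image("side")
for k,x,y in (('blue',589.9,-87.7),('red',457.6,-174.7),('brass',422.8,32.6),('steel',431.5,209.7)):
    uv=proj("side",[[x/1e3,y/1e3,.006]])[0]; 
    if k in('blue','red'): 
        p,f,_=fit("side",s,k,uv.round()); print(k,'side',p.round(2),f)
    else: print(k,uv)
plan([(589.9,-87.7,140,129.8),(589.9,-87.7,28,129.8)])
E
```

```text
top 0.004 [598.4 109. ]
top 0.034 [597.3 108.6]
top 0.095 [597.2 110.2]
side 0.034 [597.5 105.7]
side 0.093 [596.5 107.6]
blue side [589.6  -86.31   0.7 ] 27.581493322819323
red side [ 457.7  -172.5     4.07] 33.58874242013077
brass [224.59516873 212.45166236]
steel [223.31088235 182.64573592]
t 0.3 TCP [ 247.7 -627.7  230.2] jaw -68.5 ydir [-0.  0. -1.] q [ 1.05  0.43  0.07  1.61 -0.03  1.11 -0.07] F [ 0.3 -0.7 -0.6] open 94.0
(589.9, -87.7, 140, 129.8) t [-516.5   90.4 -376.7] r [ 0.    -0.319 -0.   ]
(589.9, -87.7, 140, 129.8) t [-516.5   90.4 -376.7] r [0.000e+00 2.823e+00 1.000e-03]
(589.9, -87.7, 28, 129.8) t [-516.5  202.4 -376.7] r [ 0.    -0.319 -0.   ]
(589.9, -87.7, 28, 129.8) t [-516.5  202.4 -376.7] r [0.000e+00 2.823e+00 1.000e-03]
```

```bash
python3 -m handwheel '[{"tx":-516,"ty":0,"tz":-376,"ry":-0.32},{"tx":-516,"ty":0,"tz":-376,"ry":-0.32},{"tx":-516,"ty":20,"tz":-376,"ry":-0.32},{"tx":-516,"ty":20,"tz":-376,"ry":-0.32},{"tx":-516,"ty":40,"tz":-376,"ry":-0.32},{"tx":-516,"ty":40,"tz":-376,"ry":-0.32},{"tx":-516,"ty":60,"tz":-376,"ry":-0.32},{"tx":-516,"ty":60,"tz":-376,"ry":-0.32},{"tx":-516,"ty":90,"tz":-376,"ry":-0.32},{"tx":-516,"ty":90,"tz":-376,"ry":-0.32},{"tx":-516,"ty":90,"tz":-376,"ry":-0.32},{"tx":-516,"ty":90,"tz":-376,"ry":-0.32}]'
python3 - <<'E'
from h import *
plan([(590,-87,140,129.8),(590,-87,28,129.8)])
E
```

```text
t 0.3 TCP [ 247.7 -627.7  230.2] jaw -68.5 ydir [-0.  0. -1.] q [ 1.05  0.43  0.07  1.61 -0.03  1.11 -0.07] F [ 0.3 -0.7 -0.6] open 94.0
(590, -87, 140, 129.8) t [-516.9   90.4 -377.3] r [ 0.    -0.319 -0.   ]
(590, -87, 140, 129.8) t [-516.9   90.4 -377.3] r [0.000e+00 2.823e+00 1.000e-03]
(590, -87, 28, 129.8) t [-516.9  202.4 -377.3] r [ 0.    -0.319 -0.   ]
(590, -87, 28, 129.8) t [-516.9  202.4 -377.3] r [0.000e+00 2.823e+00 1.000e-03]schema error: expected keys fingers, tx, ty, tz, rx, ry, rz
```

```bash
python3 -m handwheel '[{"fingers":94,"tx":-516,"ty":0,"tz":-376,"rx":0,"ry":-0.32,"rz":0},{"fingers":94,"tx":-516,"ty":0,"tz":-376,"rx":0,"ry":-0.32,"rz":0},{"fingers":94,"tx":-516,"ty":20,"tz":-376,"rx":0,"ry":-0.32,"rz":0},{"fingers":94,"tx":-516,"ty":20,"tz":-376,"rx":0,"ry":-0.32,"rz":0},{"fingers":94,"tx":-516,"ty":40,"tz":-376,"rx":0,"ry":-0.32,"rz":0},{"fingers":94,"tx":-516,"ty":40,"tz":-376,"rx":0,"ry":-0.32,"rz":0},{"fingers":94,"tx":-516,"ty":60,"tz":-376,"rx":0,"ry":-0.32,"rz":0},{"fingers":94,"tx":-516,"ty":60,"tz":-376,"rx":0,"ry":-0.32,"rz":0},{"fingers":94,"tx":-516,"ty":90,"tz":-376,"rx":0,"ry":-0.32,"rz":0},{"fingers":94,"tx":-516,"ty":90,"tz":-376,"rx":0,"ry":-0.32,"rz":0},{"fingers":94,"tx":-516,"ty":90,"tz":-376,"rx":0,"ry":-0.32,"rz":0},{"fingers":94,"tx":-516,"ty":90,"tz":-376,"rx":0,"ry":-0.32,"rz":0}]'
python3 - <<'E'
from h import *
plan([(590,-87,140,129.8),(590,-87,28,129.8)])
E
```

```text
time_s: 1.8
eef_pos: [0.59, -0.0864, 0.1395]
tool_rot: [-0.663, 1.818, -1.815]
wrist_force: [-0.2, -0.7, -0.2]
opening: 0.998
t 1.8 TCP [590.  -86.4 139.5] jaw -49.9 ydir [-0.001  0.001 -1.   ] q [ 0.25  0.41 -0.27  1.86  0.13  0.9  -0.95] F [-0.2 -0.7 -0.2] open 93.8
(590, -87, 140, 129.8) t [ 0.4 -0.5  0.5] r [0.002 0.004 0.   ]
(590, -87, 140, 129.8) t [ 0.4 -0.5  0.5] r [ 0.000e+00 -3.137e+00 -3.000e-03]
(590, -87, 28, 129.8) t [  0.4 111.5   0.7] r [0.002 0.004 0.   ]
(590, -87, 28, 129.8) t [  0.4 111.5   0.7] r [ 0.000e+00 -3.137e+00 -3.000e-03]
```

```bash
python3 -m handwheel '[{"fingers":94,"tx":0.4,"ty":55,"tz":0.6,"rx":0,"ry":0.004,"rz":0},{"fingers":94,"tx":0.4,"ty":90,"tz":0.6,"rx":0,"ry":0.004,"rz":0},{"fingers":94,"tx":0.4,"ty":111.5,"tz":0.6,"rx":0.002,"ry":0.004,"rz":0},{"fingers":94,"tx":0.4,"ty":111.5,"tz":0.6,"rx":0.002,"ry":0.004,"rz":0},{"fingers":50,"tx":0.4,"ty":111.5,"tz":0.6,"rx":0.002,"ry":0.004,"rz":0},{"fingers":50,"tx":0.4,"ty":111.5,"tz":0.6,"rx":0.002,"ry":0.004,"rz":0},{"fingers":50,"tx":0.4,"ty":111.5,"tz":0.6,"rx":0.002,"ry":0.004,"rz":0},{"fingers":50,"tx":0.4,"ty":111.5,"tz":0.6,"rx":0.002,"ry":0.004,"rz":0},{"fingers":50,"tx":0.4,"ty":111.5,"tz":0.6,"rx":0.002,"ry":0.004,"rz":0},{"fingers":50,"tx":0.4,"ty":111.5,"tz":0.6,"rx":0.002,"ry":0.004,"rz":0}]' 30
python3 - <<'E'
from h import *
plan([])
t=robot.get_image("top");s=robot.get_image("side")
cv2.imwrite("pics/g1.png",np.hstack([cv2.resize(t[140:230,250:370],(400,300)),cv2.resize(s[170:260,250:370],(400,300))])[...,::-1])
E
```

```text
time_s: 3.05
eef_pos: [0.59, -0.087, 0.0283]
tool_rot: [-0.659, 1.818, -1.819]
wrist_force: [-1.2, -1.3, 6.0]
opening: 0.659
t 3.05 TCP [590.  -87.   28.3] jaw -50.2 ydir [ 0. -0. -1.] q [ 0.22  0.56 -0.23  1.92  0.2   0.69 -1.01] F [-1.2 -1.3  6. ] open 61.9
```

View pics/g1.png

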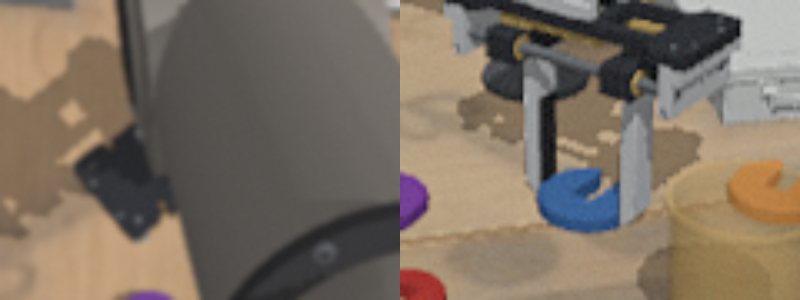

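Blue is held on its flats (61.9 mm). Next I lift and carry it to the standoff.

Run:
```python
from h import *
plan([(590,-87,130,129.8),(551,69.4,130,129.8),(551,69.4,66.3,129.8),(597,108,66.3,129.8)])
```

```text
t 3.15 TCP [590.  -87.1  28.3] jaw -50.2 ydir [ 0. -0. -1.] q [ 0.22  0.56 -0.23  1.92  0.2   0.69 -1.01] F [-1.8 -1.   6.6] open 61.7
(590, -87, 130, 129.8) t [  -0.  -101.7    0. ] r [-0.  0.  0.]
(590, -87, 130, 129.8) t [  -0.  -101.7    0. ] r [ 0.000e+00 -3.141e+00  1.000e-03]
(551, 69.4, 130, 129.8) t [ -70.2 -101.8 -145.1] r [-0.  0.  0.]
(551, 69.4, 130, 129.8) t [ -70.2 -101.8 -145.1] r [ 0.000e+00 -3.141e+00  1.000e-03]
(551, 69.4, 66.3, 129.8) t [ -70.2  -38.1 -145.1] r [-0.  0.  0.]
(551, 69.4, 66.3, 129.8) t [ -70.2  -38.1 -145.1] r [ 0.000e+00 -3.141e+00  1.000e-03]
(597, 108, 66.3, 129.8) t [-130.3  -38.1 -145.3] r [-0.  0.  0.]
(597, 108, 66.3, 129.8) t [-130.3  -38.1 -145.3] r [ 0.000e+00 -3.141e+00  1.000e-03]
```

```bash
python3 -m handwheel '[{"fingers":50,"tx":0,"ty":-20,"tz":0,"rx":0,"ry":0,"rz":0},{"fingers":50,"tx":0,"ty":-60,"tz":0,"rx":0,"ry":0,"rz":0},{"fingers":50,"tx":0,"ty":-102,"tz":0,"rx":0,"ry":0,"rz":0},{"fingers":50,"tx":-15,"ty":-102,"tz":-30,"rx":0,"ry":0,"rz":0},{"fingers":50,"tx":-35,"ty":-102,"tz":-72,"rx":0,"ry":0,"rz":0},{"fingers":50,"tx":-53,"ty":-102,"tz":-112,"rx":0,"ry":0,"rz":0},{"fingers":50,"tx":-70,"ty":-102,"tz":-145,"rx":0,"ry":0,"rz":0},{"fingers":50,"tx":-70,"ty":-80,"tz":-145,"rx":0,"ry":0,"rz":0},{"fingers":50,"tx":-70,"ty":-55,"tz":-145,"rx":0,"ry":0,"rz":0},{"fingers":50,"tx":-70,"ty":-38,"tz":-145,"rx":0,"ry":0,"rz":0},{"fingers":50,"tx":-70,"ty":-38,"tz":-145,"rx":0,"ry":0,"rz":0}]'
python3 - <<'E'
from h import *
plan([(597,108,66.3,129.8)])
t=robot.get_image("top");s=robot.get_image("side")
cv2.imwrite("pics/g2.png",np.hstack([cv2.resize(t[140:230,190:310],(400,300)),cv2.resize(s[130:220,240:360],(400,300))])[...,::-1])
E
```

```text
time_s: 4.53
eef_pos: [0.5503, 0.069, 0.0657]
tool_rot: [-0.661, 1.819, -1.819]
wrist_force: [0.1, 0.4, -2.8]
opening: 0.653
t 4.525 TCP [550.3  69.   65.7] jaw -50.2 ydir [-0.002 -0.001 -1.   ] q [ 0.    0.46 -0.3   1.99  0.2   0.72 -1.3 ] F [ 0.1  0.4 -2.8] open 61.4
(597, 108, 66.3, 129.8) t [-60.8  -0.7  -0.1] r [0.    0.    0.002]
(597, 108, 66.3, 129.8) t [-60.8  -0.7  -0.1] r [ 2.000e-03 -3.141e+00 -1.000e-03]
```

View pics/g2.png

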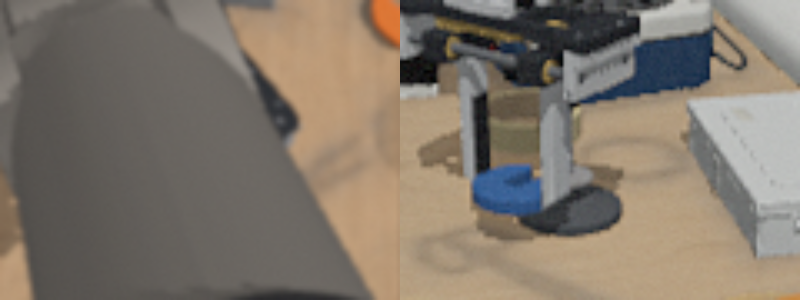

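Blue is level and just above the plate height, with its slot mouth facing the stem. I'll slide it in.

```bash
python3 -m handwheel '[{"fingers":50,"tx":-15,"ty":-0.7,"tz":0,"rx":0,"ry":0,"rz":0},{"fingers":50,"tx":-30,"ty":-0.7,"tz":0,"rx":0,"ry":0,"rz":0},{"fingers":50,"tx":-42,"ty":-0.7,"tz":0,"rx":0,"ry":0,"rz":0},{"fingers":50,"tx":-51,"ty":-0.7,"tz":0,"rx":0,"ry":0,"rz":0},{"fingers":50,"tx":-57,"ty":-0.7,"tz":0,"rx":0,"ry":0,"rz":0},{"fingers":50,"tx":-61,"ty":-0.7,"tz":0,"rx":0,"ry":0,"rz":0},{"fingers":50,"tx":-61,"ty":-0.7,"tz":0,"rx":0,"ry":0,"rz":0}]'
python3 - <<'E'
from h import *
plan([(597,108,62.5,129.8)])
E
```

```text
time_s: 5.5
eef_pos: [0.5981, 0.1083, 0.0676]
tool_rot: [-0.658, 1.818, -1.819]
wrist_force: [-0.4, -0.2, -2.7]
opening: 0.655
t 5.5 TCP [598.1 108.3  67.6] jaw -50.2 ydir [ 0. -0. -1.] q [-0.06  0.52 -0.29  1.87  0.21  0.78 -1.34] F [-0.4 -0.2 -2.7] open 61.6
(597, 108, 62.5, 129.8) t [ 1.   5.1 -0.5] r [-0.001  0.    -0.   ]
(597, 108, 62.5, 129.8) t [ 1.   5.1 -0.5] r [-0.000e+00 -3.141e+00  1.000e-03]
```

```bash
python3 -m handwheel '[{"fingers":50,"tx":1,"ty":2,"tz":-0.5,"rx":0,"ry":0,"rz":0},{"fingers":50,"tx":1,"ty":4,"tz":-0.5,"rx":0,"ry":0,"rz":0},{"fingers":50,"tx":1,"ty":5,"tz":-0.5,"rx":0,"ry":0,"rz":0},{"fingers":50,"tx":1,"ty":5,"tz":-0.5,"rx":0,"ry":0,"rz":0}]'
python3 - <<'E'
from h import *
plan([(597,108,62.5,129.8)])
E
```

```text
time_s: 6.0
eef_pos: [0.597, 0.108, 0.0625]
tool_rot: [-0.658, 1.818, -1.819]
wrist_force: [-0.3, 0.0, -2.9]
opening: 0.654
t 6.0 TCP [597.  108.   62.5] jaw -50.2 ydir [ 0. -0. -1.] q [-0.06  0.53 -0.29  1.88  0.21  0.77 -1.34] F [-0.3  0.  -2.9] open 61.5
(597, 108, 62.5, 129.8) t [-0.  0.  0.] r [-0.  0. -0.]
(597, 108, 62.5, 129.8) t [-0.  0.  0.] r [-0.000e+00 -3.141e+00  1.000e-03]
```

```bash
python3 -m handwheel '[{"fingers":50,"tx":0,"ty":0.5,"tz":0,"rx":0,"ry":0,"rz":0},{"fingers":50,"tx":0,"ty":1,"tz":0,"rx":0,"ry":0,"rz":0},{"fingers":50,"tx":0,"ty":1,"tz":0,"rx":0,"ry":0,"rz":0}]'
python3 - <<'E'
from h import *
plan([])
E
```

```text
time_s: 6.38
eef_pos: [0.5971, 0.108, 0.0623]
tool_rot: [-0.658, 1.818, -1.819]
wrist_force: [-5.1, -0.7, 9.6]
opening: 0.657
t 6.375 TCP [597.1 108.   62.3] jaw -50.2 ydir [ 0.001 -0.    -1.   ] q [-0.06  0.53 -0.29  1.88  0.21  0.77 -1.34] F [-5.1 -0.7  9.6] open 61.7
```

```bash
python3 -m handwheel '[{"fingers":64,"tx":0,"ty":0,"tz":0,"rx":0,"ry":0,"rz":0},{"fingers":70,"tx":0,"ty":0,"tz":0,"rx":0,"ry":0,"rz":0},{"fingers":85,"tx":0,"ty":0,"tz":0,"rx":0,"ry":0,"rz":0},{"fingers":85,"tx":0,"ty":0,"tz":0,"rx":0,"ry":0,"rz":0},{"fingers":85,"tx":0,"ty":-20,"tz":0,"rx":0,"ry":0,"rz":0},{"fingers":85,"tx":0,"ty":-60,"tz":0,"rx":0,"ry":0,"rz":0},{"fingers":85,"tx":0,"ty":-88,"tz":0,"rx":0,"ry":0,"rz":0},{"fingers":85,"tx":0,"ty":-88,"tz":0,"rx":0,"ry":0,"rz":0}]'
python3 - <<'E'
from h import *
plan([(431.5,209.5,150,194.8),(431.5,209.5,28,194.8)])
E
```

```text
time_s: 7.38
eef_pos: [0.5985, 0.1085, 0.1539]
tool_rot: [-0.653, 1.816, -1.819]
wrist_force: [-0.0, 0.2, -0.1]
opening: 0.904
t 7.375 TCP [598.5 108.5 153.9] jaw -50.2 ydir [ 0.006  0.    -1.   ] q [-0.03  0.41 -0.32  1.82  0.16  0.93 -1.3 ] F [-0.   0.2 -0.1] open 85.0
(431.5, 209.5, 150, 194.8) t [  63.6    3.  -184.5] r [-0.005 -1.134 -0.002]
(431.5, 209.5, 150, 194.8) t [  63.6    3.  -184.5] r [ 0.003  2.007 -0.006]
(431.5, 209.5, 28, 194.8) t [  64.2  125.  -184.9] r [-0.005 -1.134 -0.002]
(431.5, 209.5, 28, 194.8) t [  64.2  125.  -184.9] r [ 0.003  2.007 -0.006]
```

```bash
python3 -m handwheel '[{"fingers":85,"tx":12,"ty":3,"tz":-35,"rx":0,"ry":-0.18,"rz":0},{"fingers":85,"tx":26,"ty":3,"tz":-75,"rx":0,"ry":-0.36,"rz":0},{"fingers":85,"tx":42,"ty":3,"tz":-120,"rx":0,"ry":-0.54,"rz":0},{"fingers":85,"tx":55,"ty":3,"tz":-160,"rx":0,"ry":-0.72,"rz":0},{"fingers":85,"tx":64,"ty":3,"tz":-184.5,"rx":0,"ry":-0.9,"rz":0},{"fingers":85,"tx":64,"ty":3,"tz":-184.5,"rx":-0.005,"ry":-1.134,"rz":-0.002},{"fingers":85,"tx":64,"ty":3,"tz":-184.5,"rx":-0.005,"ry":-1.134,"rz":-0.002},{"fingers":85,"tx":64,"ty":3,"tz":-184.5,"rx":-0.005,"ry":-1.134,"rz":-0.002}]'
python3 - <<'E'
from h import *
plan([(431.5,209.5,28,194.8)])
t=robot.get_image("top");s=robot.get_image("side")
cv2.imwrite("pics/g3.png",np.hstack([cv2.resize(t[140:260,160:280],(400,400)),cv2.resize(s[130:220,240:330],(400,400))])[...,::-1])
E
```

```text
time_s: 8.38
eef_pos: [0.4311, 0.2091, 0.1502]
tool_rot: [-1.32, 1.017, -1.018]
wrist_force: [-0.5, -0.2, -0.0]
opening: 0.902
t 8.375 TCP [431.1 209.1 150.2] jaw 14.7 ydir [ 0. -0. -1.] q [-0.03  0.26 -0.63  2.08  0.2   0.86 -0.52] F [-0.5 -0.2 -0. ] open 84.8
(431.5, 209.5, 28, 194.8) t [ -0.3 122.2   0.4] r [-0.    -0.001  0.   ]
(431.5, 209.5, 28, 194.8) t [ -0.3 122.2   0.4] r [-0.000e+00  3.141e+00 -1.000e-03]
```

View pics/g3.png

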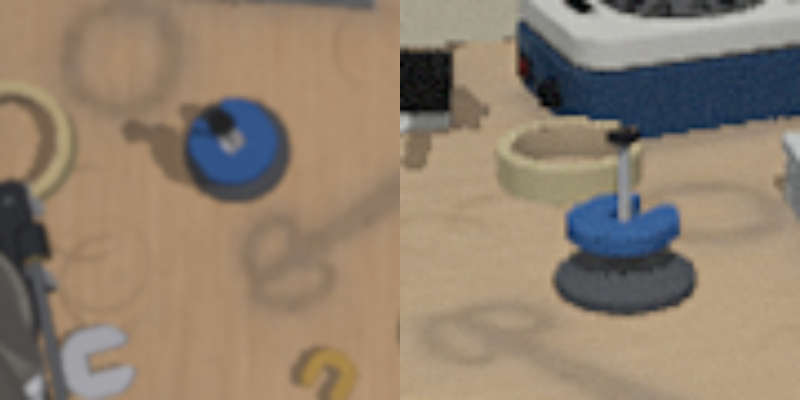

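Blue sits flat on the plate with the stem in its slot. Now I'll grasp steel.

```bash
python3 - <<'E'
from h import *
t=robot.get_image("top");s=robot.get_image("side")
for n,i in(("top",t),("side",s)):
    uv=proj(n,[[.597,.108,.04]])[0].round(); p,f,_=fit(n,i,'blue',uv,z0=.034,half=20); print(n,p.round(1),np.degrees(p[2]).round(),round(f,1))
p,f,_=fit("side",s,'steel',proj("side",[[.4315,.2097,.006]])[0].round(),half=16); print('steel side',p.round(2),f)
E
python3 -m handwheel '[{"fingers":85,"tx":-0.3,"ty":50,"tz":0.4,"rx":0,"ry":0,"rz":0},{"fingers":85,"tx":-0.3,"ty":95,"tz":0.4,"rx":0,"ry":0,"rz":0},{"fingers":85,"tx":-0.3,"ty":122,"tz":0.4,"rx":0,"ry":0,"rz":0},{"fingers":85,"tx":-0.3,"ty":122,"tz":0.4,"rx":0,"ry":0,"rz":0},{"fingers":45,"tx":-0.3,"ty":122,"tz":0.4,"rx":0,"ry":0,"rz":0},{"fingers":45,"tx":-0.3,"ty":122,"tz":0.4,"rx":0,"ry":0,"rz":0},{"fingers":45,"tx":-0.3,"ty":122,"tz":0.4,"rx":0,"ry":0,"rz":0},{"fingers":45,"tx":-0.3,"ty":122,"tz":0.4,"rx":0,"ry":0,"rz":0},{"fingers":45,"tx":-0.3,"ty":122,"tz":0.4,"rx":0,"ry":0,"rz":0},{"fingers":45,"tx":-0.3,"ty":122,"tz":0.4,"rx":0,"ry":0,"rz":0}]' 30
python3 - <<'E'
from h import *
a=np.radians(309.8);P=np.array([597,108])-60*np.array([np.cos(a),np.sin(a)])
plan([(431.5,209.5,150,194.8),(*P,150,39.8),(*P,78,39.8),(597,108,78,39.8)])
E
```

```text
top [595.5 107.    0.6] 36.0 62.8
side [596.1 105.3   0.7] 41.0 101.7
steel side [431.43 209.03   4.99] 5.600084262463156
time_s: 9.82
eef_pos: [0.4318, 0.2096, 0.0283]
tool_rot: [-1.319, 1.017, -1.018]
wrist_force: [-0.2, -0.7, 5.8]
opening: 0.57
t 9.825 TCP [431.8 209.6  28.3] jaw 14.7 ydir [ 0.001  0.    -1.   ] q [-0.14  0.46 -0.53  2.16  0.41  0.61 -0.7 ] F [-0.2 -0.7  5.8] open 53.6
(431.5, 209.5, 150, 194.8) t [   0.  -121.7   -0.2] r [-0.001 -0.002  0.   ]
(431.5, 209.5, 150, 194.8) t [   0.  -121.7   -0.2] r [-0.00e+00  3.14e+00 -1.00e-03]
(np.float64(558.5934180309026), np.float64(154.0970114156114), 150, 39.8) t [  85.9 -121.6  108.7] r [-0.001 -0.438  0.   ]
(np.float64(558.5934180309026), np.float64(154.0970114156114), 150, 39.8) t [  85.9 -121.6  108.7] r [-0.000e+00  2.704e+00 -1.000e-03]
(np.float64(558.5934180309026), np.float64(154.0970114156114), 78, 39.8) t [ 85.9 -49.6 108.6] r [-0.001 -0.438  0.   ]
(np.float64(558.5934180309026), np.float64(154.0970114156114), 78, 39.8) t [ 85.9 -49.6 108.6] r [-0.000e+00  2.704e+00 -1.000e-03]
(597, 108, 78, 39.8) t [140.2 -49.6 134.1] r [-0.001 -0.438  0.   ]
(597, 108, 78, 39.8) t [140.2 -49.6 134.1] r [-0.000e+00  2.704e+00 -1.000e-03]
```

```bash
python3 -m handwheel '[{"fingers":45,"tx":0,"ty":-20,"tz":0,"rx":0,"ry":0,"rz":0},{"fingers":45,"tx":0,"ty":-65,"tz":0,"rx":0,"ry":0,"rz":0},{"fingers":45,"tx":0,"ty":-115,"tz":0,"rx":0,"ry":0,"rz":0},{"fingers":45,"tx":20,"ty":-122,"tz":25,"rx":0,"ry":-0.12,"rz":0},{"fingers":45,"tx":45,"ty":-122,"tz":57,"rx":0,"ry":-0.25,"rz":0},{"fingers":45,"tx":70,"ty":-122,"tz":88,"rx":0,"ry":-0.38,"rz":0},{"fingers":45,"tx":86,"ty":-122,"tz":108.6,"rx":0,"ry":-0.438,"rz":0},{"fingers":45,"tx":86,"ty":-110,"tz":108.6,"rx":0,"ry":-0.438,"rz":0},{"fingers":45,"tx":86,"ty":-80,"tz":108.6,"rx":-0.001,"ry":-0.438,"rz":0},{"fingers":45,"tx":86,"ty":-58,"tz":108.6,"rx":-0.001,"ry":-0.438,"rz":0},{"fingers":45,"tx":86,"ty":-49.6,"tz":108.6,"rx":-0.001,"ry":-0.438,"rz":0},{"fingers":45,"tx":86,"ty":-49.6,"tz":108.6,"rx":-0.001,"ry":-0.438,"rz":0}]'
python3 - <<'E'
from h import *
plan([(597,108,78,39.8)])
s=robot.get_image("side")
cv2.imwrite("pics/g4.png",cv2.resize(s[120:220,230:350],(600,500))[...,::-1])
E
```

```text
time_s: 11.32
eef_pos: [0.558, 0.1542, 0.0777]
tool_rot: [-1.461, 0.684, -0.683]
wrist_force: [0.5, 0.4, -2.1]
opening: 0.573
t 11.325 TCP [558.  154.2  77.7] jaw 39.8 ydir [-0.001 -0.    -1.   ] q [ 0.09  0.52 -0.61  1.92  0.4   0.82 -0.03] F [ 0.5  0.4 -2.1] open 53.8
(597, 108, 78, 39.8) t [60.5 -0.3  0.3] r [ 0.001  0.    -0.   ]
(597, 108, 78, 39.8) t [60.5 -0.3  0.3] r [-0.000e+00 -3.141e+00 -2.000e-03]
```

View pics/g4.png

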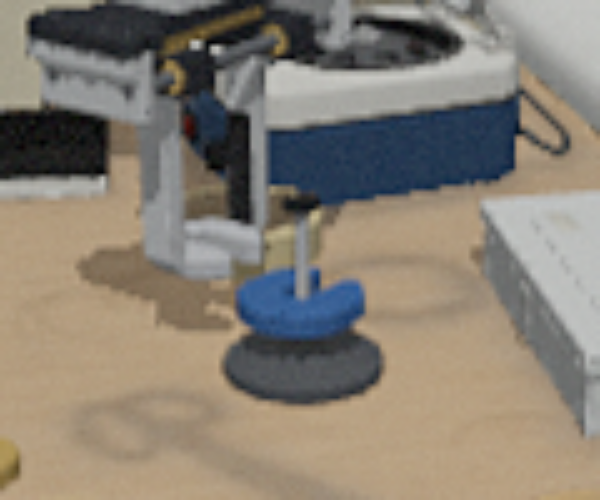

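```bash
python3 -m handwheel '[{"fingers":45,"tx":15,"ty":-0.3,"tz":0.3,"rx":0,"ry":0,"rz":0},{"fingers":45,"tx":30,"ty":-0.3,"tz":0.3,"rx":0,"ry":0,"rz":0},{"fingers":45,"tx":42,"ty":-0.3,"tz":0.3,"rx":0,"ry":0,"rz":0},{"fingers":45,"tx":51,"ty":-0.3,"tz":0.3,"rx":0,"ry":0,"rz":0},{"fingers":45,"tx":57,"ty":-0.3,"tz":0.3,"rx":0,"ry":0,"rz":0},{"fingers":45,"tx":60.5,"ty":-0.3,"tz":0.3,"rx":0,"ry":0,"rz":0},{"fingers":45,"tx":60.5,"ty":-0.3,"tz":0.3,"rx":0,"ry":0,"rz":0},{"fingers":45,"tx":60.5,"ty":1.5,"tz":0.3,"rx":0,"ry":0,"rz":0},{"fingers":45,"tx":60.5,"ty":2.8,"tz":0.3,"rx":0,"ry":0,"rz":0},{"fingers":45,"tx":60.5,"ty":3.2,"tz":0.3,"rx":0,"ry":0,"rz":0}]'
python3 - <<'E'
from h import *
plan([(597,108,74.3,39.8)])
E
```

```text
time_s: 12.62
eef_pos: [0.5973, 0.1082, 0.075]
tool_rot: [-1.461, 0.684, -0.684]
wrist_force: [-0.5, -0.2, -1.8]
opening: 0.571
t 12.625 TCP [597.3 108.2  75. ] jaw 39.8 ydir [-0. -0. -1.] q [ 0.16  0.56 -0.59  1.86  0.41  0.85  0.07] F [-0.5 -0.2 -1.8] open 53.7
(597, 108, 74.3, 39.8) t [-0.1  0.7 -0.3] r [0.    0.001 0.   ]
(597, 108, 74.3, 39.8) t [-0.1  0.7 -0.3] r [ 0.000e+00 -3.141e+00 -1.000e-03]
```

```bash
python3 -m handwheel '[{"fingers":45,"tx":0,"ty":0.7,"tz":-0.3,"rx":0,"ry":0,"rz":0},{"fingers":45,"tx":0,"ty":1.2,"tz":-0.3,"rx":0,"ry":0,"rz":0},{"fingers":45,"tx":0,"ty":1.2,"tz":-0.3,"rx":0,"ry":0,"rz":0}]'
python3 -m handwheel '[{"fingers":57,"tx":0,"ty":0,"tz":0,"rx":0,"ry":0,"rz":0},{"fingers":64,"tx":0,"ty":0,"tz":0,"rx":0,"ry":0,"rz":0},{"fingers":80,"tx":0,"ty":0,"tz":0,"rx":0,"ry":0,"rz":0},{"fingers":80,"tx":0,"ty":0,"tz":0,"rx":0,"ry":0,"rz":0},{"fingers":80,"tx":0,"ty":-20,"tz":0,"rx":0,"ry":0,"rz":0},{"fingers":80,"tx":0,"ty":-60,"tz":0,"rx":0,"ry":0,"rz":0},{"fingers":80,"tx":0,"ty":-85,"tz":0,"rx":0,"ry":0,"rz":0},{"fingers":80,"tx":0,"ty":-85,"tz":0,"rx":0,"ry":0,"rz":0}]'
python3 - <<'E'
from h import *
plan([(457.7,-173.8,150,140.9),(457.7,-173.8,28,140.9)])
E
```

```text
time_s: 13.0
eef_pos: [0.5972, 0.1081, 0.0743]
tool_rot: [-1.461, 0.683, -0.684]
wrist_force: [-3.4, -0.5, 5.5]
opening: 0.569
time_s: 14.0
eef_pos: [0.5983, 0.1085, 0.1625]
tool_rot: [-1.459, 0.68, -0.687]
wrist_force: [0.4, 0.3, 0.1]
opening: 0.852
t 14.0 TCP [598.3 108.5 162.5] jaw 39.8 ydir [ 0.004  0.    -1.   ] q [ 0.21  0.46 -0.64  1.8   0.32  0.99  0.14] F [0.4 0.3 0.1] open 80.1
(457.7, -173.8, 150, 140.9) t [ 126.7   11.9 -288.8] r [-0.005  1.377 -0.   ]
(457.7, -173.8, 150, 140.9) t [ 126.7   11.9 -288.8] r [-0.    -1.764  0.005]
(457.7, -173.8, 28, 140.9) t [ 126.4  133.9 -289.3] r [-0.005  1.377 -0.   ]
(457.7, -173.8, 28, 140.9) t [ 126.4  133.9 -289.3] r [-0.    -1.764  0.005]
```

```bash
python3 -m handwheel '[{"fingers":80,"tx":15,"ty":6,"tz":-36,"rx":0,"ry":0.18,"rz":0},{"fingers":80,"tx":32,"ty":12,"tz":-74,"rx":0,"ry":0.36,"rz":0},{"fingers":80,"tx":52,"ty":12,"tz":-120,"rx":0,"ry":0.54,"rz":0},{"fingers":80,"tx":73,"ty":12,"tz":-168,"rx":0,"ry":0.72,"rz":0},{"fingers":80,"tx":94,"ty":12,"tz":-215,"rx":0,"ry":0.9,"rz":0},{"fingers":80,"tx":112,"ty":12,"tz":-255,"rx":0,"ry":1.08,"rz":0},{"fingers":80,"tx":126.7,"ty":12,"tz":-289,"rx":0,"ry":1.26,"rz":0},{"fingers":80,"tx":126.7,"ty":12,"tz":-289,"rx":-0.005,"ry":1.377,"rz":0},{"fingers":80,"tx":126.7,"ty":12,"tz":-289,"rx":-0.005,"ry":1.377,"rz":0},{"fingers":80,"tx":126.7,"ty":12,"tz":-289,"rx":-0.005,"ry":1.377,"rz":0}]'
python3 - <<'E'
from h import *
plan([(457.7,-173.8,28,140.9)])
t=robot.get_image("top");s=robot.get_image("side")
cv2.imwrite("pics/g5.png",np.hstack([cv2.resize(t[150:260,170:280],(400,400)),cv2.resize(s[130:220,240:330],(400,400))])[...,::-1])
E
```

```text
time_s: 15.25
eef_pos: [0.4577, -0.1733, 0.1498]
tool_rot: [-0.808, 1.689, -1.688]
wrist_force: [0.2, -0.3, 0.4]
opening: 0.851
t 15.25 TCP [ 457.7 -173.3  149.8] jaw -38.9 ydir [-0.  0. -1.] q [ 0.5   0.24 -0.31  2.08  0.1   0.84 -0.54] F [ 0.2 -0.3  0.4] open 80.0
(457.7, -173.8, 28, 140.9) t [  0.4 121.8   0.3] r [0.    0.004 0.   ]
(457.7, -173.8, 28, 140.9) t [  0.4 121.8   0.3] r [ 0.000e+00 -3.137e+00 -1.000e-03]
```

View pics/g5.png

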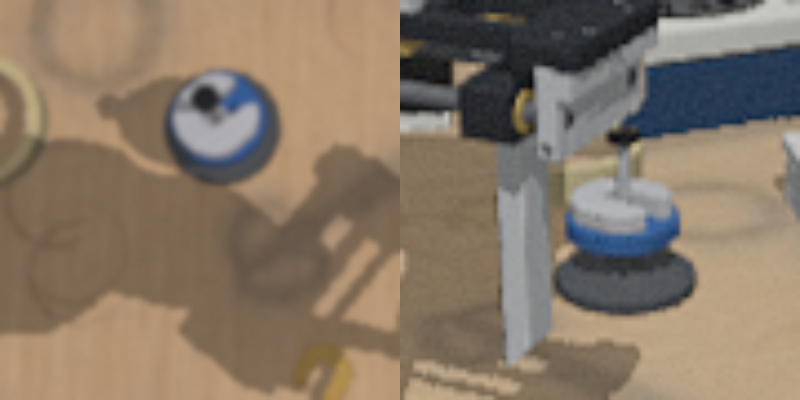

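Steel sits flat on blue with its slot a quarter turn away. Now red.

```bash
python3 -m handwheel '[{"fingers":80,"tx":0.4,"ty":50,"tz":0.3,"rx":0,"ry":0.004,"rz":0},{"fingers":80,"tx":0.4,"ty":95,"tz":0.3,"rx":0,"ry":0.004,"rz":0},{"fingers":80,"tx":0.4,"ty":121.6,"tz":0.3,"rx":0,"ry":0.004,"rz":0},{"fingers":80,"tx":0.4,"ty":121.6,"tz":0.3,"rx":0,"ry":0.004,"rz":0},{"fingers":38,"tx":0.4,"ty":121.6,"tz":0.3,"rx":0,"ry":0.004,"rz":0},{"fingers":38,"tx":0.4,"ty":121.6,"tz":0.3,"rx":0,"ry":0.004,"rz":0},{"fingers":38,"tx":0.4,"ty":121.6,"tz":0.3,"rx":0,"ry":0.004,"rz":0},{"fingers":38,"tx":0.4,"ty":121.6,"tz":0.3,"rx":0,"ry":0.004,"rz":0},{"fingers":38,"tx":0.4,"ty":121.6,"tz":0.3,"rx":0,"ry":0.004,"rz":0},{"fingers":38,"tx":0.4,"ty":121.6,"tz":0.3,"rx":0,"ry":0.004,"rz":0}]' 30
python3 - <<'E'
from h import *
a=np.radians(219.8);P=(np.array([597,108])-55*np.array([np.cos(a),np.sin(a)])).round(1)
plan([(P[0]+10,-20,150,129.8),(*P,150,129.8),(*P,89.5,129.8),(597,108,89.5,129.8)])
E
```

```text
time_s: 16.6
eef_pos: [0.4578, -0.1739, 0.0284]
tool_rot: [-0.805, 1.692, -1.692]
wrist_force: [-0.4, 0.6, 5.8]
opening: 0.497
t 16.6 TCP [ 457.8 -173.9   28.4] jaw -39.1 ydir [-0.  0. -1.] q [ 0.46  0.43 -0.27  2.16  0.2   0.57 -0.64] F [-0.4  0.6  5.8] open 46.7
(np.float64(649.3), -20, 150, 129.8) t [-240.3 -121.6   51.4] r [ 0.     0.193 -0.   ]
(np.float64(649.3), -20, 150, 129.8) t [-240.3 -121.6   51.4] r [-0.    -2.949 -0.   ]
(np.float64(639.3), np.float64(143.2), 150, 129.8) t [-360.5 -121.5  -59.4] r [ 0.     0.193 -0.   ]
(np.float64(639.3), np.float64(143.2), 150, 129.8) t [-360.5 -121.5  -59.4] r [-0.    -2.949 -0.   ]
(np.float64(639.3), np.float64(143.2), 89.5, 129.8) t [-360.5  -61.   -59.4] r [ 0.     0.193 -0.   ]
(np.float64(639.3), np.float64(143.2), 89.5, 129.8) t [-360.5  -61.   -59.4] r [-0.    -2.949 -0.   ]
(597, 108, 89.5, 129.8) t [-306.5  -61.   -70. ] r [ 0.     0.193 -0.   ]
(597, 108, 89.5, 129.8) t [-306.5  -61.   -70. ] r [-0.    -2.949 -0.   ]
```

```bash
python3 -m handwheel '[{"fingers":38,"tx":0,"ty":-20,"tz":0,"rx":0,"ry":0,"rz":0},{"fingers":38,"tx":0,"ty":-65,"tz":0,"rx":0,"ry":0,"rz":0},{"fingers":38,"tx":-10,"ty":-110,"tz":0,"rx":0,"ry":0,"rz":0},{"fingers":38,"tx":-50,"ty":-122,"tz":-8,"rx":0,"ry":0.05,"rz":0},{"fingers":38,"tx":-100,"ty":-122,"tz":-16,"rx":0,"ry":0.1,"rz":0},{"fingers":38,"tx":-155,"ty":-122,"tz":-25,"rx":0,"ry":0.15,"rz":0},{"fingers":38,"tx":-210,"ty":-122,"tz":-35,"rx":0,"ry":0.193,"rz":0},{"fingers":38,"tx":-265,"ty":-122,"tz":-44,"rx":0,"ry":0.193,"rz":0},{"fingers":38,"tx":-315,"ty":-122,"tz":-52,"rx":0,"ry":0.193,"rz":0},{"fingers":38,"tx":-350,"ty":-122,"tz":-58,"rx":0,"ry":0.193,"rz":0},{"fingers":38,"tx":-360.5,"ty":-122,"tz":-59.4,"rx":0,"ry":0.193,"rz":0},{"fingers":38,"tx":-360.5,"ty":-122,"tz":-59.4,"rx":0,"ry":0.193,"rz":0}]'
python3 - <<'E'
from h import *
plan([(639.3,143.2,89.5,129.8),(597,108,89.5,129.8)])
E
```

```text
time_s: 18.1
eef_pos: [0.6389, 0.1431, 0.1499]
tool_rot: [-0.66, 1.819, -1.819]
wrist_force: [0.2, -0.2, -1.6]
opening: 0.497
t 18.1 TCP [638.9 143.1 149.9] jaw -50.2 ydir [-0.001 -0.    -1.   ] q [-0.04  0.5  -0.37  1.71  0.21  0.98 -1.37] F [ 0.2 -0.2 -1.6] open 46.7
(639.3, 143.2, 89.5, 129.8) t [-0.4 60.4  0.2] r [0.    0.001 0.001]
(639.3, 143.2, 89.5, 129.8) t [-0.4 60.4  0.2] r [ 1.000e-03 -3.141e+00 -1.000e-03]
(597, 108, 89.5, 129.8) t [54.7 60.4  0.1] r [0.    0.001 0.001]
(597, 108, 89.5, 129.8) t [54.7 60.4  0.1] r [ 1.000e-03 -3.141e+00 -1.000e-03]
```

```bash
python3 -m handwheel '[{"fingers":38,"tx":0,"ty":30,"tz":0,"rx":0,"ry":0,"rz":0},{"fingers":38,"tx":0,"ty":52,"tz":0,"rx":0,"ry":0,"rz":0},{"fingers":38,"tx":0,"ty":60.2,"tz":0.1,"rx":0,"ry":0,"rz":0.001},{"fingers":38,"tx":0,"ty":60.2,"tz":0.1,"rx":0,"ry":0,"rz":0.001}]'
python3 - <<'E'
from h import *
plan([(597,108,89.5,129.8),(597,108,86.5,129.8)])
s=robot.get_image("side")
cv2.imwrite("pics/g6.png",cv2.resize(s[120:220,230:350],(600,500))[...,::-1])
E
```

```text
time_s: 18.6
eef_pos: [0.6388, 0.142, 0.0897]
tool_rot: [-0.659, 1.82, -1.819]
wrist_force: [0.1, 0.8, -1.5]
opening: 0.494
t 18.6 TCP [638.8 142.   89.7] jaw -50.2 ydir [-0.001  0.    -1.   ] q [-0.06  0.56 -0.35  1.75  0.24  0.88 -1.39] F [ 0.1  0.8 -1.5] open 46.4
(597, 108, 89.5, 129.8) t [53.9  0.3 -0.6] r [ 0. -0.  0.]
(597, 108, 89.5, 129.8) t [53.9  0.3 -0.6] r [-1.000e-03  3.141e+00  1.000e-03]
(597, 108, 86.5, 129.8) t [53.9  3.3 -0.6] r [ 0. -0.  0.]
(597, 108, 86.5, 129.8) t [53.9  3.3 -0.6] r [-1.000e-03  3.141e+00  1.000e-03]
```

View pics/g6.png

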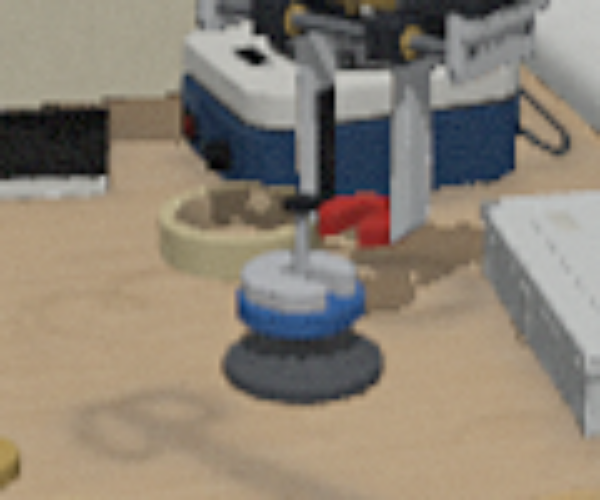

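```bash
python3 -m handwheel '[{"fingers":38,"tx":15,"ty":0.3,"tz":-0.4,"rx":0,"ry":0,"rz":0},{"fingers":38,"tx":28,"ty":0.3,"tz":-0.6,"rx":0,"ry":0,"rz":0},{"fingers":38,"tx":38,"ty":0.3,"tz":-0.6,"rx":0,"ry":0,"rz":0},{"fingers":38,"tx":46,"ty":0.3,"tz":-0.6,"rx":0,"ry":0,"rz":0},{"fingers":38,"tx":51,"ty":0.3,"tz":-0.6,"rx":0,"ry":0,"rz":0},{"fingers":38,"tx":53.9,"ty":0.3,"tz":-0.6,"rx":0,"ry":0,"rz":0},{"fingers":38,"tx":53.9,"ty":1.5,"tz":-0.6,"rx":0,"ry":0,"rz":0},{"fingers":38,"tx":53.9,"ty":2.7,"tz":-0.6,"rx":0,"ry":0,"rz":0},{"fingers":38,"tx":53.9,"ty":3.7,"tz":-0.6,"rx":0,"ry":0,"rz":0},{"fingers":38,"tx":53.9,"ty":3.8,"tz":-0.6,"rx":0,"ry":0,"rz":0},{"fingers":38,"tx":53.9,"ty":3.8,"tz":-0.6,"rx":0,"ry":0,"rz":0}]'
python3 - <<'E'
from h import *
plan([(597,108,86.3,129.8)])
E
```

```text
time_s: 20.02
eef_pos: [0.5974, 0.1085, 0.0865]
tool_rot: [-0.658, 1.819, -1.819]
wrist_force: [0.2, 0.7, -1.5]
opening: 0.499
t 20.025 TCP [597.4 108.5  86.5] jaw -50.2 ydir [ 0.  0. -1.] q [-0.01  0.5  -0.36  1.86  0.23  0.82 -1.36] F [ 0.2  0.7 -1.5] open 46.9
(597, 108, 86.3, 129.8) t [0.6 0.2 0.2] r [ 0.  0. -0.]
(597, 108, 86.3, 129.8) t [0.6 0.2 0.2] r [-1.000e-03 -3.142e+00 -0.000e+00]
```

```bash
python3 -m handwheel '[{"fingers":38,"tx":0.6,"ty":0.3,"tz":0.2,"rx":0,"ry":0,"rz":0},{"fingers":38,"tx":0.6,"ty":0.8,"tz":0.2,"rx":0,"ry":0,"rz":0},{"fingers":38,"tx":0.6,"ty":0.8,"tz":0.2,"rx":0,"ry":0,"rz":0}]'
python3 -m handwheel '[{"fingers":50,"tx":0,"ty":0,"tz":0,"rx":0,"ry":0,"rz":0},{"fingers":56,"tx":0,"ty":0,"tz":0,"rx":0,"ry":0,"rz":0},{"fingers":66,"tx":0,"ty":0,"tz":0,"rx":0,"ry":0,"rz":0},{"fingers":66,"tx":0,"ty":0,"tz":0,"rx":0,"ry":0,"rz":0},{"fingers":66,"tx":0,"ty":-20,"tz":0,"rx":0,"ry":0,"rz":0},{"fingers":66,"tx":0,"ty":-50,"tz":0,"rx":0,"ry":0,"rz":0},{"fingers":60,"tx":0,"ty":-70,"tz":0,"rx":0,"ry":0,"rz":0},{"fingers":60,"tx":0,"ty":-70,"tz":0,"rx":0,"ry":0,"rz":0}]'
python3 - <<'E'
from h import *
plan([(422.8,32.6,150,59.7),(422.8,32.6,28,59.7)])
E
```

```text
time_s: 20.4
eef_pos: [0.5974, 0.1085, 0.0864]
tool_rot: [-0.657, 1.819, -1.818]
wrist_force: [-2.6, 1.5, 8.6]
opening: 0.495
time_s: 21.4
eef_pos: [0.5982, 0.1086, 0.1586]
tool_rot: [-0.653, 1.817, -1.818]
wrist_force: [-0.4, 0.7, -0.5]
opening: 0.643
t 21.4 TCP [598.2 108.6 158.6] jaw -50.2 ydir [ 0.005  0.001 -1.   ] q [ 0.02  0.41 -0.38  1.81  0.19  0.95 -1.32] F [-0.4  0.7 -0.5] open 60.4
(422.8, 32.6, 150, 59.7) t [183.4   7.7 -54. ] r [ 1.000e-03  1.223e+00 -5.000e-03]
(422.8, 32.6, 150, 59.7) t [183.4   7.7 -54. ] r [-5.000e-03 -1.918e+00 -1.000e-03]
(422.8, 32.6, 28, 59.7) t [184.  129.7 -54.2] r [ 1.000e-03  1.223e+00 -5.000e-03]
(422.8, 32.6, 28, 59.7) t [184.  129.7 -54.2] r [-5.000e-03 -1.918e+00 -1.000e-03]
```

```bash
python3 -m handwheel '[{"fingers":55,"tx":25,"ty":4,"tz":-8,"rx":0,"ry":-0.18,"rz":0},{"fingers":55,"tx":50,"ty":8,"tz":-15,"rx":0,"ry":-0.36,"rz":0},{"fingers":55,"tx":75,"ty":8,"tz":-22,"rx":0,"ry":-0.54,"rz":0},{"fingers":55,"tx":100,"ty":8,"tz":-30,"rx":0,"ry":-0.72,"rz":0},{"fingers":55,"tx":125,"ty":8,"tz":-37,"rx":0,"ry":-0.9,"rz":0},{"fingers":55,"tx":150,"ty":8,"tz":-44,"rx":0,"ry":-1.08,"rz":0},{"fingers":55,"tx":170,"ty":8,"tz":-50,"rx":0,"ry":-1.26,"rz":0},{"fingers":55,"tx":183.5,"ty":8,"tz":-54,"rx":0,"ry":-1.44,"rz":0},{"fingers":55,"tx":183.5,"ty":8,"tz":-54,"rx":0,"ry":-1.62,"rz":0},{"fingers":55,"tx":183.5,"ty":8,"tz":-54,"rx":-0.005,"ry":-1.8,"rz":-0.001},{"fingers":55,"tx":183.5,"ty":8,"tz":-54,"rx":-0.005,"ry":-1.918,"rz":-0.001},{"fingers":55,"tx":183.5,"ty":8,"tz":-54,"rx":-0.005,"ry":-1.918,"rz":-0.001}]'
python3 - <<'E'
from h import *
plan([(422.8,32.6,28,59.7)])
s=robot.get_image("side");t=robot.get_image("top")
cv2.imwrite("pics/g7.png",np.hstack([cv2.resize(t[150:260,170:280],(400,400)),cv2.resize(s[130:240,200:310],(400,400))])[...,::-1])
p,f,_=fit("side",s,'brass',proj("side",[[.4228,.0326,.006]])[0].round(),half=14,g=[2.6]); print('brass side',p.round(2),f)
E
```

```text
time_s: 22.9
eef_pos: [0.4224, 0.0324, 0.1494]
tool_rot: [-1.53, 0.416, -0.415]
wrist_force: [-0.3, 0.2, -0.5]
opening: 0.589
t 22.9 TCP [422.4  32.4 149.4] jaw 59.6 ydir [-0.  0. -1.] q [ 0.48  0.19 -0.76  2.19  0.17  0.83  0.65] F [-0.3  0.2 -0.5] open 55.4
(422.8, 32.6, 28, 59.7) t [  0.3 121.4   0.3] r [-0.    -0.001 -0.   ]
(422.8, 32.6, 28, 59.7) t [  0.3 121.4   0.3] r [ 1.000e-03  3.141e+00 -0.000e+00]
brass side [422.52  34.56   2.66] 13.744805015375066
```

View pics/g7.png

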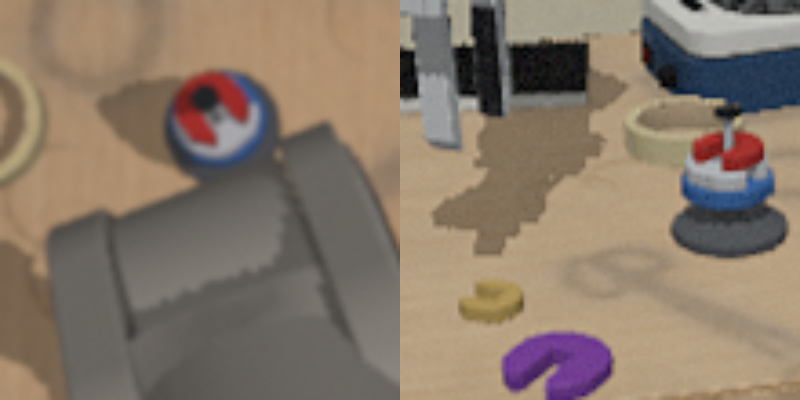

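```bash
python3 -m handwheel '[{"fingers":55,"tx":0,"ty":50,"tz":0.9,"rx":0,"ry":0,"rz":0},{"fingers":55,"tx":0,"ty":95,"tz":0.9,"rx":0,"ry":0,"rz":0},{"fingers":55,"tx":0,"ty":121.2,"tz":0.9,"rx":0,"ry":0,"rz":0},{"fingers":55,"tx":0,"ty":121.2,"tz":0.9,"rx":0,"ry":0,"rz":0},{"fingers":30,"tx":0,"ty":121.2,"tz":0.9,"rx":0,"ry":0,"rz":0},{"fingers":30,"tx":0,"ty":121.2,"tz":0.9,"rx":0,"ry":0,"rz":0},{"fingers":30,"tx":0,"ty":121.2,"tz":0.9,"rx":0,"ry":0,"rz":0},{"fingers":30,"tx":0,"ty":121.2,"tz":0.9,"rx":0,"ry":0,"rz":0},{"fingers":30,"tx":0,"ty":121.2,"tz":0.9,"rx":0,"ry":0,"rz":0}]' 30
python3 - <<'E'
from h import *
a=np.radians(129.8);P=(np.array([597,108])-55*np.array([np.cos(a),np.sin(a)])).round(1)
plan([(422.8,33,150,59.7),(*P,150,39.8),(*P,101,39.8),(597,108,101,39.8)])
s=robot.get_image("side");cv2.imwrite("pics/g8.png",cv2.resize(s[150:240,180:290],(550,450))[...,::-1])
E
```

```text
time_s: 24.12
eef_pos: [0.423, 0.0332, 0.0285]
tool_rot: [-1.53, 0.417, -0.417]
wrist_force: [-1.2, -1.7, 4.5]
opening: 0.412
t 24.125 TCP [423.   33.2  28.5] jaw 59.5 ydir [ 0. -0. -1.] q [ 0.32  0.41 -0.63  2.28  0.45  0.57  0.38] F [-1.2 -1.7  4.5] open 38.8
(422.8, 33, 150, 59.7) t [-1.000e-01 -1.215e+02 -3.000e-01] r [-0.    -0.004  0.   ]
(422.8, 33, 150, 59.7) t [-1.000e-01 -1.215e+02 -3.000e-01] r [-0.     3.138 -0.   ]
(np.float64(632.2), np.float64(65.7), 150, 39.8) t [ 163.7 -121.5  134.2] r [-0.     0.344  0.   ]
(np.float64(632.2), np.float64(65.7), 150, 39.8) t [ 163.7 -121.5  134.2] r [ 0.    -2.798  0.   ]
(np.float64(632.2), np.float64(65.7), 101, 39.8) t [163.7 -72.5 134.2] r [-0.     0.344  0.   ]
(np.float64(632.2), np.float64(65.7), 101, 39.8) t [163.7 -72.5 134.2] r [ 0.    -2.798  0.   ]
(597, 108, 101, 39.8) t [111.9 -72.5 152.8] r [-0.     0.344  0.   ]
(597, 108, 101, 39.8) t [111.9 -72.5 152.8] r [ 0.    -2.798  0.   ]
```

```bash
python3 -m handwheel '[{"fingers":30,"tx":0,"ty":-20,"tz":0,"rx":0,"ry":0,"rz":0},{"fingers":30,"tx":0,"ty":-65,"tz":0,"rx":0,"ry":0,"rz":0},{"fingers":30,"tx":5,"ty":-110,"tz":4,"rx":0,"ry":0,"rz":0},{"fingers":30,"tx":35,"ty":-121.5,"tz":28,"rx":0,"ry":0.1,"rz":0},{"fingers":30,"tx":75,"ty":-121.5,"tz":61,"rx":0,"ry":0.2,"rz":0},{"fingers":30,"tx":115,"ty":-121.5,"tz":94,"rx":0,"ry":0.3,"rz":0},{"fingers":30,"tx":148,"ty":-121.5,"tz":121,"rx":0,"ry":0.344,"rz":0},{"fingers":30,"tx":163.7,"ty":-121.5,"tz":134.2,"rx":0,"ry":0.344,"rz":0},{"fingers":30,"tx":163.7,"ty":-110,"tz":134.2,"rx":0,"ry":0.344,"rz":0},{"fingers":30,"tx":163.7,"ty":-85,"tz":134.2,"rx":0,"ry":0.344,"rz":0},{"fingers":30,"tx":163.7,"ty":-72.5,"tz":134.2,"rx":0,"ry":0.344,"rz":0},{"fingers":30,"tx":163.7,"ty":-72.5,"tz":134.2,"rx":0,"ry":0.344,"rz":0}]'
python3 - <<'E'
from h import *
plan([(597,108,101,39.8),(597,108,98.5,39.8)])
s=robot.get_image("side")
cv2.imwrite("pics/g9.png",cv2.resize(s[120:220,230:350],(600,500))[...,::-1])
E
```

```text
time_s: 25.68
eef_pos: [0.6312, 0.0654, 0.1001]
tool_rot: [-1.461, 0.685, -0.683]
wrist_force: [0.5, 0.1, -1.4]
opening: 0.41
t 25.675 TCP [631.2  65.4 100.1] jaw 39.8 ydir [-0.002 -0.    -1.   ] q [ 0.24  0.57 -0.6   1.78  0.39  0.92  0.17] F [ 0.5  0.1 -1.4] open 38.5
(597, 108, 101, 39.8) t [-54.6  -0.8   1. ] r [ 0.002 -0.    -0.001]
(597, 108, 101, 39.8) t [-54.6  -0.8   1. ] r [1.000e-03 3.141e+00 2.000e-03]
(597, 108, 98.5, 39.8) t [-54.6   1.7   1. ] r [ 0.002 -0.    -0.001]
(597, 108, 98.5, 39.8) t [-54.6   1.7   1. ] r [1.000e-03 3.141e+00 2.000e-03]
```

View pics/g9.png

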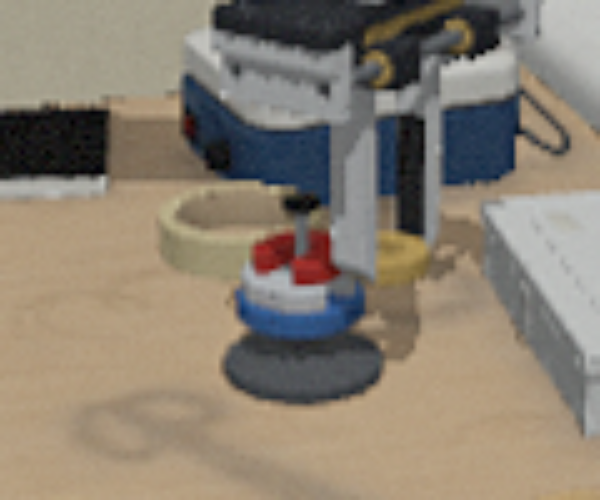

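```bash
python3 -m handwheel '[{"fingers":30,"tx":-5,"ty":-1,"tz":1,"rx":0.002,"ry":0,"rz":0},{"fingers":30,"tx":-18,"ty":-1,"tz":1,"rx":0.002,"ry":0,"rz":0},{"fingers":30,"tx":-30,"ty":-1,"tz":1,"rx":0.002,"ry":0,"rz":0},{"fingers":30,"tx":-40,"ty":-1,"tz":1,"rx":0.002,"ry":0,"rz":-0.001},{"fingers":30,"tx":-47,"ty":-1,"tz":1,"rx":0.002,"ry":0,"rz":-0.001},{"fingers":30,"tx":-52,"ty":-1,"tz":1,"rx":0.002,"ry":0,"rz":-0.001},{"fingers":30,"tx":-54.6,"ty":-1,"tz":1,"rx":0.002,"ry":0,"rz":-0.001},{"fingers":30,"tx":-54.6,"ty":-0.8,"tz":1,"rx":0.002,"ry":0,"rz":-0.001},{"fingers":30,"tx":-54.6,"ty":0.5,"tz":1,"rx":0.002,"ry":0,"rz":-0.001},{"fingers":30,"tx":-54.6,"ty":1.3,"tz":1,"rx":0.002,"ry":0,"rz":-0.001},{"fingers":30,"tx":-54.6,"ty":1.5,"tz":1,"rx":0.002,"ry":0,"rz":-0.001}]'
python3 - <<'E'
from h import *
plan([(597,108,98.5,39.8)])
E
```

```text
time_s: 27.1
eef_pos: [0.5976, 0.1081, 0.0994]
tool_rot: [-1.459, 0.683, -0.685]
wrist_force: [-0.7, -1.1, -1.1]
opening: 0.408
t 27.1 TCP [597.6 108.1  99.4] jaw 39.8 ydir [ 0.002  0.    -1.   ] q [ 0.19  0.53 -0.61  1.84  0.39  0.89  0.08] F [-0.7 -1.1 -1.1] open 38.4
(597, 108, 98.5, 39.8) t [-0.3  0.9 -0.6] r [-0.001 -0.     0.001]
(597, 108, 98.5, 39.8) t [-0.3  0.9 -0.6] r [-1.000e-03  3.141e+00 -2.000e-03]
```

```bash
python3 -m handwheel '[{"fingers":30,"tx":-0.3,"ty":0.8,"tz":-0.4,"rx":0,"ry":0,"rz":0},{"fingers":30,"tx":-0.3,"ty":1.3,"tz":-0.4,"rx":-0.001,"ry":0,"rz":0},{"fingers":30,"tx":-0.3,"ty":1.5,"tz":-0.4,"rx":-0.001,"ry":0,"rz":0},{"fingers":30,"tx":-0.3,"ty":1.5,"tz":-0.4,"rx":-0.001,"ry":0,"rz":0}]'
python3 -m handwheel '[{"fingers":42,"tx":0,"ty":0,"tz":0,"rx":0,"ry":0,"rz":0},{"fingers":48,"tx":0,"ty":0,"tz":0,"rx":0,"ry":0,"rz":0},{"fingers":60,"tx":0,"ty":0,"tz":0,"rx":0,"ry":0,"rz":0},{"fingers":60,"tx":0,"ty":0,"tz":0,"rx":0,"ry":0,"rz":0},{"fingers":60,"tx":0,"ty":-20,"tz":0,"rx":0,"ry":0,"rz":0},{"fingers":60,"tx":0,"ty":-60,"tz":0,"rx":0,"ry":0,"rz":0},{"fingers":60,"tx":0,"ty":-90,"tz":0,"rx":0,"ry":0,"rz":0}]'
python3 - <<'E'
from h import *
plan([(450,-150,200,0)])
E
```

```text
time_s: 27.6
eef_pos: [0.5973, 0.1081, 0.0985]
tool_rot: [-1.46, 0.683, -0.685]
wrist_force: [-2.6, -0.8, 8.3]
opening: 0.41
time_s: 28.48
eef_pos: [0.5975, 0.1085, 0.1914]
tool_rot: [-1.459, 0.682, -0.686]
wrist_force: [-0.0, -0.8, -0.7]
opening: 0.637
t 28.475 TCP [597.5 108.5 191.4] jaw 39.8 ydir [ 0.003  0.    -1.   ] q [ 0.23  0.43 -0.66  1.77  0.3   1.04  0.15] F [-0.  -0.8 -0.7] open 59.8
(450, -150, 200, 0) t [ 104.2   -9.  -278.8] r [-0.003  0.695  0.001]
(450, -150, 200, 0) t [ 104.2   -9.  -278.8] r [ 1.000e-03 -2.447e+00  3.000e-03]
```

```bash
python3 -m handwheel '[{"fingers":60,"tx":15,"ty":-9,"tz":-40,"rx":0,"ry":0,"rz":0},{"fingers":60,"tx":35,"ty":-9,"tz":-90,"rx":0,"ry":0,"rz":0},{"fingers":60,"tx":55,"ty":-9,"tz":-145,"rx":0,"ry":0,"rz":0},{"fingers":60,"tx":75,"ty":-9,"tz":-200,"rx":0,"ry":0,"rz":0},{"fingers":60,"tx":95,"ty":-9,"tz":-250,"rx":0,"ry":0,"rz":0},{"fingers":60,"tx":104,"ty":-9,"tz":-279,"rx":0,"ry":0,"rz":0},{"fingers":60,"tx":104,"ty":-9,"tz":-279,"rx":0,"ry":0,"rz":0},{"fingers":60,"tx":104,"ty":-9,"tz":-279,"rx":0,"ry":0,"rz":0}]'
python3 - <<'E'
from h import *
s=robot.get_image("side");t=robot.get_image("top")
cv2.imwrite("pics/g10.png",np.hstack([cv2.resize(t[155:215,195:255],(400,400),interpolation=2),cv2.resize(s[140:220,250:330],(400,400),interpolation=2)])[...,::-1])
cv2.imwrite("pics/g11.png",s[...,::-1])
E
```

```text
time_s: 29.48
eef_pos: [0.4504, -0.1493, 0.2008]
tool_rot: [-1.459, 0.681, -0.687]
wrist_force: [-1.0, 1.0, 0.5]
opening: 0.639
```

View pics/g10.png

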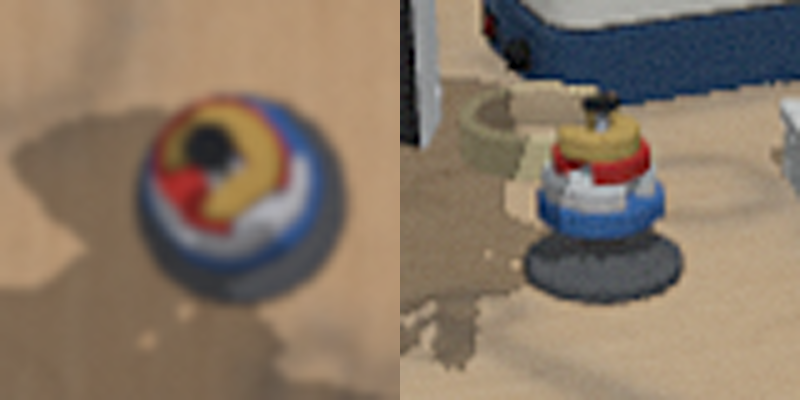

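View pics/g11.png

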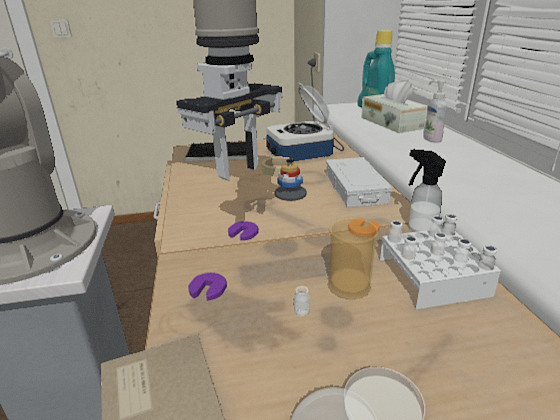

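The top crop shows blue, steel, red and brass nested round the stem, with the brass mouth pointing down-left. The side crop shows a flat stack in that order under the cap. The jar (352,260) and vial (302,300) are where they were, and the tape roll looks undisturbed. Handing in.

```bash
python3 -c "
from workcell import robot
print(robot.finish_job(), robot.read_state()['time_s'])"
```

```text
the job is handed in; nothing more can be done
the job is handed in; nothing more can be done
```

All four discs are on the carrier in order: blue, steel, red, then brass on top. The job was handed in at about 30 s of the 125 s allowed; no verdict was reported.

- **Placement:** Each disc was gripped on its flats, slid in under the cap, lowered until it touched (5–10 N at the expected height) and released. Their slots face about 40°, 310°, 220° and 130° in turn, so each is a quarter turn from the one below.
- **Last pictures:** The stack is flat and the right way up, with the stem inside the slots. The gripper is well clear. The jar and vial are where they were, and the tape roll looks undisturbed.
- **Disagreements:** The two cameras differed by 1–3 mm in y on the carrier and on the discs. A fit of the placed blue disc, partly hidden by the stem and cap, came out 1–3 mm off the aimed stem position. I did not re-measure the centring of the finished stack beyond viewing it.

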